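# Load, pin and clamp the specimen shaker

## Task

Clear the two finished, green-capped pots off the shaker into the steel return tray, and in their place stand every blue-capped specimen pot from the bench on the black mat, upright in one row along the rear stop. Slide the clamp bar up to the row until the yellow eye on its end lies over the rail hole nearest the stop, then move the red-headed lock pin from its parking hole and push it fully home through both eye and rail. Last, press the red toggle lever down until it snaps over and stays down; leave the other things on the bench where they are.

Things in the scene. Friction and masses are not known exactly. Their poses are not given: they have to be found in the camera images.
- shaker: Fixed reciprocating shaker, white base 280 (x) x 340 (y) mm under an aluminium deck (z = 105). Origin: centre of its underside, on the bench; z up, blue control panel at -x. All offsets below are mm in this frame. Black mat, top z = 108, x -35 to 115, y -118 to 118; rear stop plate behind it, face at x = 115, top z = 143; low side walls at y = +-122, tops z = 135.
- row (a point): On the mat's top, middle of the row: x = 89, y = 0, z = 108; axes are the shaker's. Pots touching the stop have their axes at x = 89; four fit at y = -87, -29, 29, 87, but any place between the side walls will do.
- clamp_bar (a joint): Clamp bar lying along y across the deck, slides in x; in m. 0: bar axis at x = -45 mm, grows towards the stop, ends at 0.099; eye over the pin hole at 0.091. Stays where left (3 N friction). Strap top z = 158. A sprung rubber pad (0.5 N/mm, 7 mm) faces the stop, 15 mm beyond the axis while the lever is up: then 2 mm short of pots touching the stop; pots farther forward it pushes back.
- bar_grip (a point): Top centre of the bar's black upright grip fin: 32 mm (x) x 18 mm (y), 36 mm tall, top at shaker z = 196; at shaker y = -50, 4 mm in front of the bar's axis. Its axes are the bar's (x towards the stop).
- bar_eye (a point): Centre of the 15 mm hole in the yellow eye plate on the bar's end, on the plate's top face (shaker y = -148, z = 158, x = the bar's axis). Plate 36 x 36 x 8 mm; it rides 2 mm above the rail.
- pin_hole (a point): Mouth of the rail hole nearest the stop (x = 46, y = -148, z = 148): 15 mm, through the steel index rail that runs along y = -148, 36 wide, 8 thick, top z = 148. The rail has like holes at x = -90 (parking), -14 and 16, the last two not used here. Axes are the shaker's.
- park_hole (a point): Mouth of the rail's front parking hole (shaker x = -90, y = -148, z = 148), where the pin stands at the start.
- lock_pin: Lock pin, 90 g. Origin: tip of its nose, z up along the pin. Steel shaft 12 mm diameter, 40 mm long, the lowest 12 mm tapering to 4 mm; then a steel flange 34 mm diameter (40 to 44 mm), then a red knob 26 mm diameter (44 to 74 mm). At the start it stands in the parking hole, flange on the rail. Fully home in the eye its flange lies on the eye plate and its nose is at shaker z = 118.
- toggle (a joint): Red over-centre lever on the clamp bar, rad: 0 = raised 0.6 above level (start), 0.6 = level, fully down. Pivot on the bar's axis at y = 50, z = 172; the handle points to -x and ends 111 mm from the pivot. Takes up to 12 N or so at the tip; springs back up if let go before about 0.45, beyond that snaps to 0.6 by itself and stays. Going down it moves the pad 6 mm to the stop.
- toggle_tip (a point): The place to press: on the top face of the lever's red handle (24 mm wide), 98 mm from the pivot along it and 9 mm above its centre line.
- pot1: Blue-capped white specimen pot, heavy-bottomed, 52 mm diameter, 75 mm tall, 100 to 200 g, upright on the bench at the start; it may be absent in a run. Origin: centre of its underside, z up along its axis.
- pot2: Blue-capped white specimen pot, heavy-bottomed, 52 mm diameter, 75 mm tall, 100 to 200 g, upright on the bench at the start; it may be absent in a run. Origin: centre of its underside, z up along its axis.
- pot3: Blue-capped white specimen pot, heavy-bottomed, 52 mm diameter, 75 mm tall, 100 to 200 g, upright on the bench at the start; it may be absent in a run. Origin: centre of its underside, z up along its axis.
- pot4: Blue-capped white specimen pot, heavy-bottomed, 52 mm diameter, 75 mm tall, 100 to 200 g, upright on the bench at the start; it may be absent in a run. Origin: centre of its underside, z up along its axis.
- done1: Finished green-capped white pot, heavy-bottomed, 52 mm diameter, 75 mm tall, 140 g, upright on the shaker's mat at the start; to go into the return tray. Origin: centre of its underside, z up along its axis.
- done2: Finished green-capped white pot, heavy-bottomed, 52 mm diameter, 75 mm tall, 140 g, upright on the shaker's mat at the start; to go into the return tray. Origin: centre of its underside, z up along its axis.
- return_tray: Steel return tray, fixed on the bench left of the shaker: 150 (x) x 130 (y) mm outside, 22 mm tall, walls and floor 4 mm thick. Origin: centre of its underside. Two pots stand in it side by side along x.
- amber_bottle: Bystander among the pots: amber bottle with black cap, 50 mm diameter, 110 mm tall, origin at its underside. Leave alone.
- stain_jar: Bystander among the pots: clear jar with red cap, 56 mm diameter, 75 mm tall, origin at its underside. Leave alone.
- beaker: Bystander: glass beaker, 72 mm diameter, 95 mm tall, origin at its underside. Leave alone.

How it is judged:
By the outcome, as a careful person would: the job done as asked, in the order asked, and still so for the second after the job is handed in, with the robot touching nothing.
Of pot1, pot2, pot3, pot4 only 2 to 4 are there at a start; the rules pass over those that are not, and their reading is None.
At some moment in a run one of pot1, pot2, pot3, pot4 may be knocked a few centimetres aside while the robot is not near it.
It also fails if it takes over 210 s, if anything falls off the work surface, if the arm or the gripper's body presses on something with over 40 N, if the wrist force passes 120 N, or if a joint passes its speed limit or range.

## Robot

A 6-joint arm with a two-finger parallel gripper is mounted at the origin on the work surface. World frame = base frame: x ahead of the robot, y to its left, z up, the work surface at z = 0. Lengths are in m, angles in degrees, forces in N, time in s.
With the tool pointing down it reaches from about 0.4 to 0.825 m from the base axis. Payload 7 kg.
Tool frame: the origin (TCP) lies at the centre of the arm's flange, where the gripper is bolted on; the fingertips stand 178 mm ahead of it and the grasp point (between the pads) lies 159 mm ahead of it (r.tips_ahead is the z of the fingertips in the tool frame, in m); z points along the fingers, y is the line along which they close (so a half turn about z gives the same grasp; the last joint's range is limited). The gripper opens to 88 mm and grips with 3 to 60 N. Pads are 19 mm wide; open, the fingers measure 130 mm over their backs; the gripper's body (78 mm by 193 mm) begins 47 mm behind the grasp point.
Start: joints at [-54.884, 20.546, 0.682, 0, -70.136, -16.507], TCP at [0.215, -0.64, 0.405] pointing down, gripper open.
Joint ranges: [-176.03, 176.03], [-82.01, 121.73], [-58.28, 71.71], [-173.87, 95.51], [-174.79, -0.11], [-173.66, 173.66]. Speed limits (degrees/s): [136.94, 136.94, 172.46, 180, 180, 180].

## Interface

Orientations are given as [roll, pitch, yaw] about the fixed x, y, z axes, in that order (R = Rz(yaw) Ry(pitch) Rx(roll)).
In Python, from plant import r gives the robot as it stands. The module is installed in compiled form; this text tells all that it offers.
- The arm moves only by the shell command python3 -m pendant 'ROWS' [FORCE]. ROWS is JSON, a list that holds one entry, the list of rows, each a list of 7 numbers: the shift along the tool's x, y, z in m, then the turn, a rotation vector about the tool's x, y, z in degrees, then the gripper command: -1 is shut, 1 is fully open, values between are in proportion. A call has 1 to 5 rows; each row is the pose to reach, as a shift and turn from the pose commanded when the call began, along the tool's axes at that moment; what a row does not reach only later rows make up. A row lasts 1/10 s, in which the tool goes at most 50 mm and 8.59 degrees, less where a joint would pass 70% of its speed; a pose out of reach is approached as far as the arm can. A call with a gripper value outside its range is refused whole. The fingers move at their own pace and stop on an object; FORCE is the grip in N (left out, the last holds). Time passes only in rows, so rows that repeat a pose let the fingers close. It gives the time, the measured TCP pose, the force, the opening and the grip force at its end, in the units of the state.
- r.get_state(): the state, without advancing time (a new reading comes with each control period).
- r.capture(name): name is "side" or "top"; returns the picture (400x640x3 uint8, red, green, blue); there is no depth.
- r.camera_params(name): a dict with "fx", "fy", "cx", "cy" (pixels), "R" (3x3) and "t" (3): a world point X has camera coordinates R X + t. Camera axes: x right, y down, z forward; pixel columns grow to the right and rows downward; lengths in m; the calibration is good to about 2 mm. A picture is of the moment at which its call begins. camera_params takes no time and is no camera call.
- r.close_job(): hands the job in; it is judged then, once.
The state is a dict: "time_s": time; "joints": joint angles; "qd": joint speeds; "joint_torque": joint torques, N m; "tcp_pos": TCP position; "eef_rot": TCP orientation; "contact_force": force on the tool from outside, world axes, zero at the start; "moment": the same for the moment, N m; "gripper_width": finger opening in m; "gripper_force": force on a finger pad.
Only numpy, scipy, OpenCV 4.12 (cv2) and the standard library are available. Lean on these libraries where they do the work, as an engineer would, in place of code of your own. Each camera call takes 0.05 s, during which the arm holds its last target. There are 200 camera calls.

## Working session

There is one attempt and no reset: what is moved stays moved. The work goes in short steps, Python scripts to look and compute and a shell command to move; the robot and the scene stay as the last step left them, time stands still between calls to the robot, and variables do not carry over. Pictures are saved under pics/ and viewed, at most 14 in all, crops included, and the job is handed in when it is done.

```bash
mkdir -p pics; python3 - <<'E'
from plant import r
import cv2
for n in("top","side"):
    cv2.imwrite(f"pics/{n}0.png",r.capture(n)[:,:,::-1])
    print({k:(v.tolist() if hasattr(v,'tolist') else v) for k,v in r.camera_params(n).items()})
s=r.get_state();print(s["time_s"],s["tcp_pos"],s["eef_rot"],s["gripper_width"])
E
```

```text
{'fx': 368.9124388846648, 'fy': 368.9124388846648, 'cx': 319.2293004049045, 'cy': 193.00153122208656, 'R': [[-0.007273469351116161, -0.999890347563447, -0.01289920513240191], [-0.9965720764258758, 0.008311187995025783, -0.0823105135588984], [0.08240869572937448, 0.012256304645395823, -0.9965232510406482]], 't': [-0.004128065648243262, 0.6025179666584551, 1.1062806962785607]}
{'fx': 432.81126237267216, 'fy': 432.81126237267216, 'cx': 310.9556009299964, 'cy': 198.27970563781537, 'R': [[-0.9124988284430413, -0.40891893813409563, 0.011453825795802522], [-0.31996993158988013, 0.6960050085052887, -0.642803446641289], [0.254882582709067, -0.5902222718356506, -0.765945519512138]], 't': [0.5115765231339855, 0.28873061023611385, 1.1396035138668514]}
0.1 [ 0.21537124 -0.63954464  0.40383881] [ 1.79917791e+02 -5.79257584e-03 -1.61397935e+02] 0.08738959844452247
```

View pics/top0.png

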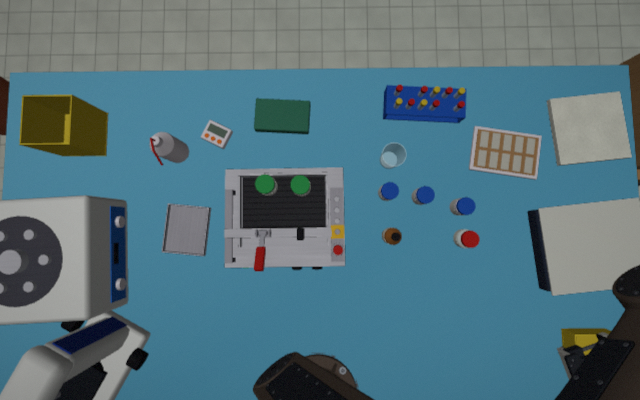

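View pics/side0.png

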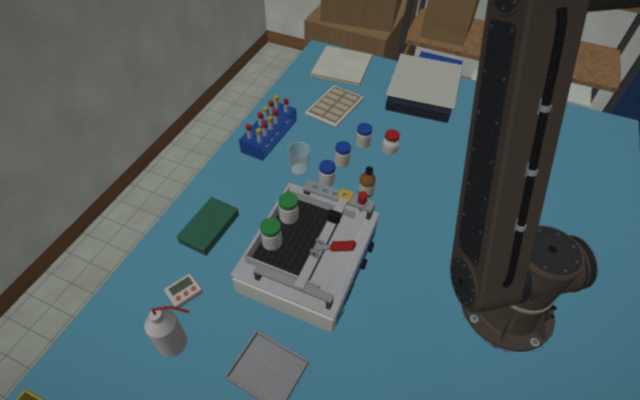

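Three blue pots are visible at (389,191), (424,195) and (463,206). The green ones are on the mat at (265,184) and (300,185), the tray at (187,230), the eye at (337,231), the pin at (338,250) and the lever at (260,258). I'll measure these next.

```bash
cat > h.py <<'E'
from plant import r
import numpy as np, cv2
from scipy.spatial.transform import Rotation as Ro
def proj(n,X):
    p=r.camera_params(n);c=np.atleast_2d(X)@np.array(p["R"]).T+p["t"]
    return np.c_[p["fx"]*c[:,0]/c[:,2]+p["cx"],p["fy"]*c[:,1]/c[:,2]+p["cy"]]
def ray(n,u,v,z):
    p=r.camera_params(n);R=np.array(p["R"]);C=-R.T@p["t"]
    d=R.T@np.array([(u-p["cx"])/p["fx"],(v-p["cy"])/p["fy"],1]);return (C+d*(z-C[2])/d[2])
def blobs(im,lo,hi,amin=25):
    h=cv2.cvtColor(im,cv2.COLOR_RGB2HSV);m=cv2.inRange(h,lo,hi)
    n,_,st,ce=cv2.connectedComponentsWithStats(m)
    return [(ce[i].round(1).tolist(),st[i].tolist()) for i in range(1,n) if st[i][4]>=amin]
COL=dict(blue=((108,150,60),(125,255,255)),green=((55,150,60),(75,255,255)),yellow=((18,150,100),(32,255,255)),red=((0,170,90),(6,255,255)))
E
python3 - <<'E'
from h import *
for n in("top","side"):
    im=cv2.imread(f"pics/{n}0.png")[:,:,::-1].copy()
    for k,c in COL.items():
        print(n,k,[b for b in blobs(im,*c) if (n=="side" or 150<b[0][0]<500) and 100<b[0][1]<280])
im=cv2.imread("pics/top0.png")
cv2.imwrite("pics/crop0.png",cv2.resize(im[155:280,155:355],None,fx=4,fy=4,interpolation=cv2.INTER_CUBIC))
E
```

```text
top blue [([422.4, 105.6], [383, 86, 83, 37, 1978]), ([389.4, 190.4], [381, 182, 18, 18, 226]), ([424.9, 194.5], [416, 187, 18, 17, 231]), ([465.5, 205.7], [457, 198, 18, 17, 240])]
top green [([264.2, 183.7], [255, 175, 19, 18, 277]), ([299.5, 184.4], [290, 175, 19, 19, 278])]
top yellow [([398.6, 101.0], [396, 99, 6, 5, 25]), ([423.6, 102.0], [421, 100, 6, 5, 25]), ([337.6, 231.0], [331, 225, 13, 13, 127])]
top red [([469.6, 238.8], [462, 231, 17, 16, 202]), ([259.1, 258.6], [254, 247, 11, 24, 193]), ([337.5, 249.5], [334, 246, 8, 8, 56])]
side blue [([628.9, 100.7], [612, 74, 28, 47, 415]), ([267.8, 134.9], [239, 103, 57, 57, 1095]), ([364.3, 128.6], [358, 123, 14, 12, 133]), ([342.7, 147.1], [336, 142, 14, 12, 141]), ([326.9, 166.3], [320, 160, 15, 14, 162])]
side green [([272.4, 222.5], [265, 220, 15, 8, 31])]
side yellow [([346.0, 194.1], [339, 190, 14, 11, 72])]
side red [([391.6, 134.9], [386, 130, 13, 11, 102]), ([361.9, 196.5], [359, 192, 8, 11, 59]), ([342.4, 245.5], [330, 242, 25, 8, 178])]
```

View pics/crop0.png

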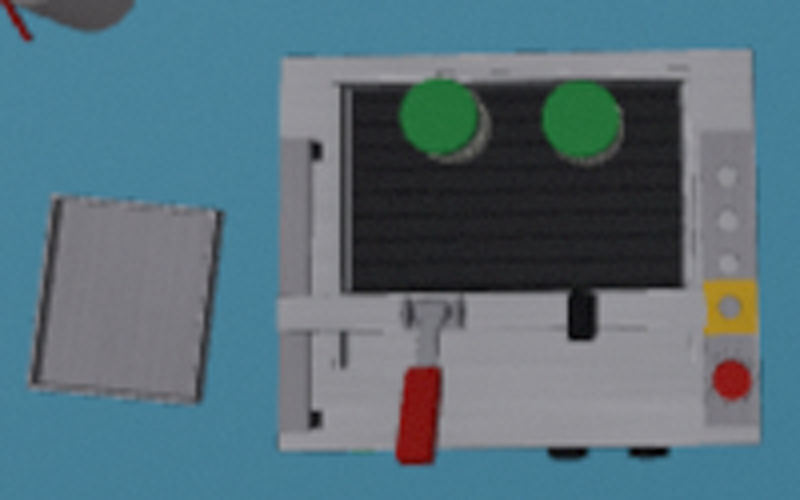

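```bash
cat > fit.py <<'E'
from h import *
from scipy.optimize import least_squares
c=lambda x,y:[(x+.5)/4-.5+155,(y+.5)/4-.5+155]
S=[("hole46","top",[46,-148,148],c(728,177)),("h16","top",[16,-148,148],c(728,220)),("h-14","top",[-14,-148,148],c(728,263)),
("eye","top",[-45,-148,158],c(729.5,306)),("eyeb","top",[-45,-148,158],[337.6,231]),("knob","top",[-90,-148,182],[337.5,249.5]),
("eyes","side",[-45,-148,156],[346,194.1]),("knobs","side",[-90,-148,168],[361.9,196.5]),
("grip","top",[-49,-50,194],c(581,313)),
("TL","top",[140,170,105],c(280,58)),("TR","top",[140,-170,105],c(752,50)),("BR","top",[-140,-170,105],c(760,443)),("BL","top",[-140,170,105],c(280,450))]
def W(p,X): 
    X=np.array(X)/1000; a=p[2]; return np.array([p[0]+X[0]*np.cos(a)-X[1]*np.sin(a),p[1]+X[0]*np.sin(a)+X[1]*np.cos(a),X[2]])
def res(p,S=S): return np.concatenate([proj(n,W(p,X))[0]-uv for _,n,X,uv in S])
f=least_squares(res,[.55,.1,0],loss="soft_l1")
E
python3 - <<'E'
from fit import *
p=f.x;print("shaker",p[:2].round(4),np.degrees(p[2]))
for s,e in zip(S,f.fun.reshape(-1,2) if 0 else res(p).reshape(-1,2)):print(s[0],e.round(2))
for q in["top","side"]:
    Q=r.camera_params(q);print(q,"cam",(-np.array(Q["R"]).T@Q["t"]).round(3))
# pots: fit top circle: cap centroid in top view ~ disc z=75
for nm,u,v,z in[("b1",389.4,190.4,.073),("b2",424.9,194.5,.073),("b3",465.5,205.7,.073),("jar",469.6,238.8,.073),("d1",264.2,183.7,.181),("d2",299.5,184.4,.181)]:
    print(nm,ray("top",u,v,z).round(4))
for nm,u,v,z in[("b3",364.3,128.6,.067),("b2",342.7,147.1,.067),("b1",326.9,166.3,.067),("jar",391.6,134.9,.067)]:print("side",nm,ray("side",u,v,z).round(4))
print("amber",ray("top",393,236,.1).round(3),"beaker rim",ray("top",395,154,.095).round(3))
print("tray",[ray("top",*c(*a),.022).round(3) for a in[(52,195),(222,210),(200,403),(30,385)]])
E
```

```text
shaker [0.53   0.0902] 0.5912157752015621
hole46 [-0.12 -0.63]
h16 [ 0.12 -0.37]
h-14 [ 0.36 -0.06]
eye [0.36 0.76]
eyeb [-0.24  0.89]
knob [ 0.57 -0.03]
eyes [-0.8   1.32]
knobs [-0.64  1.24]
grip [0.08 1.54]
TL [-0.04 -0.45]
TR [ 0.36 -0.75]
BR [0.65 0.05]
BL [-0.4   0.28]
top cam [ 0.509 -0.023  1.152]
side cam [0.269 0.681 1.053]
b1 [ 0.6044 -0.2151  0.073 ]
b2 [ 0.5915 -0.3183  0.073 ]
b3 [ 0.5578 -0.4351  0.073 ]
jar [ 0.4621 -0.4431  0.073 ]
d1 [0.6155 0.135  0.181 ]
d2 [0.6128 0.0413 0.181 ]
side b3 [ 0.5579 -0.4414  0.067 ]
side b2 [ 0.5917 -0.324   0.067 ]
side b1 [ 0.6049 -0.2206  0.067 ]
side jar [ 0.4626 -0.45    0.067 ]
amber [ 0.473 -0.217  0.1  ] beaker rim [ 0.708 -0.23   0.095]
tray [array([0.575, 0.459, 0.022]), array([0.562, 0.327, 0.022]), array([0.415, 0.341, 0.022]), array([0.43 , 0.472, 0.022])]
```

Shaker is at (0.530, 0.090), yaw about 0.6°. The plan is to keep the tool at yaw 180, so tool x = -X, y = +Y, z = -Z and the fingers close along y.

```bash
python3 -m pendant '[[[0,0,0,0,0,8,1],[0,0,0,0,0,16,1],[0,0,0,0,0,18.6,1],[0,0,0,0,0,18.6,1]]]' 30 
python3 -m pendant '[[[-0.1,0.194,0,0,0,0,1],[-0.1,0.194,0,0,0,0,1],[-0.1,0.194,0,0,0,0,1],[-0.1,0.194,0,0,0,0,1],[-0.1,0.194,0,0,0,0,1]]]'
python3 -m pendant '[[[-0.1,0.194,0,0,0,0,1],[-0.1,0.194,0,0,0,0,1],[-0.1,0.194,0,0,0,0,1],[-0.1,0.194,0,0,0,0,1],[-0.1,0.194,0,0,0,0,1]]]'
python3 -m pendant '[[[-0.1,0.194,0,0,0,0,1],[-0.1,0.194,0,0,0,0,1],[-0.1,0.194,0,0,0,0,1],[-0.1,0.194,0,0,0,0,1],[-0.1,0.194,0,0,0,0,1]]]'
python3 -m pendant '[[[-0.1,0.194,0,0,0,0,1],[-0.1,0.194,0,0,0,0,1],[-0.1,0.194,0,0,0,0,1],[-0.1,0.194,0,0,0,0,1],[-0.1,0.194,0,0,0,0,1]]]'
python3 -c "
from h import *
s=r.get_state();print(s['time_s'],s['tcp_pos'],s['eef_rot'],s['joints'])"
```

```text
time_s: 0.5
tcp_pos: [0.2153, -0.6396, 0.4041]
eef_rot: [180.0, -0.0, 180.0]
contact_force: [-0.1, -0.4, 0.3]
gripper_width: 0.0879
gripper_force: 0.0
time_s: 1.0
tcp_pos: [0.3163, -0.4426, 0.405]
eef_rot: [180.0, 0.0, -179.8]
contact_force: [-0.5, -0.6, 0.9]
gripper_width: 0.0876
gripper_force: 0.0
time_s: 1.5
tcp_pos: [0.4164, -0.2487, 0.4049]
eef_rot: [180.0, 0.1, -179.7]
contact_force: [-0.0, 0.1, 0.9]
gripper_width: 0.0871
gripper_force: 0.0
time_s: 2.0
tcp_pos: [0.5167, -0.0543, 0.4045]
eef_rot: [180.0, 0.0, -179.7]
contact_force: [-0.6, -0.9, -0.7]
gripper_width: 0.0877
gripper_force: 0.0
time_s: 2.5
tcp_pos: [0.6167, 0.1398, 0.4037]
eef_rot: [-180.0, -0.0, -179.8]
contact_force: [-1.1, -0.1, 0.3]
gripper_width: 0.0874
gripper_force: 0.0
2.5 [0.6166705  0.13976583 0.40367917] [-1.79983969e+02 -2.85872179e-02 -1.79778431e+02] [ 3.04277651e+01  1.66119767e+01 -5.12186903e+00 -5.68870144e-04
 -6.82989252e+01 -1.20205982e+02]
```

```bash

python3 -m pendant '[[[0,-0.001,0.03,0,0,0,0.5],[0,-0.001,0.06,0,0,0,0.5],[0,-0.001,0.078,0,0,0,0.5],[0,-0.001,0.078,0,0,0,0.5]]]'
python3 -m pendant '[[[0,0,0,0,0,0,-1],[0,0,0,0,0,0,-1],[0,0,0,0,0,0,-1],[0,0,0,0,0,0,-1],[0,0,0,0,0,0,-1]]]' 30
python3 -m pendant '[[[0,0,-0.03,0,0,0,-1],[0,0,-0.08,0,0,0,-1],[0,0,-0.08,0,0,0,-1],[0,0,-0.08,0,0,0,-1]]]'
python3 -m pendant '[[[0.044,0.131,0,0,0,0,-1],[0.044,0.131,0,0,0,0,-1],[0.044,0.131,0,0,0,0,-1],[0.044,0.131,0,0,0,0,-1]]]'
python3 -m pendant '[[[0.044,0.131,0,0,0,0,-1],[0.044,0.131,0,0,0,0,-1],[0.044,0.131,0,0,0,0,-1],[0.044,0.131,0,0,0,0,-1]]]'
python3 -m pendant '[[[0,0,0.05,0,0,0,-1],[0,0,0.1,0,0,0,-1],[0,0,0.14,0,0,0,-1],[0,0,0.16,0,0,0,-1],[0,0,0.16,0,0,0,-1]]]'
```

```text
time_s: 2.9
tcp_pos: [0.6142, 0.1346, 0.3235]
eef_rot: [-179.9, -0.3, -180.0]
contact_force: [-0.3, 0.5, 0.2]
gripper_width: 0.0667
gripper_force: 0.0
time_s: 3.4
tcp_pos: [0.6156, 0.1353, 0.3283]
eef_rot: [180.0, 0.1, -180.0]
contact_force: [-0.2, -1.7, 6.2]
gripper_width: 0.0517
gripper_force: 30.0
time_s: 3.8
tcp_pos: [0.6151, 0.1355, 0.4081]
eef_rot: [179.9, 0.1, -180.0]
contact_force: [-0.2, 0.1, -2.6]
gripper_width: 0.0516
gripper_force: 30.0
time_s: 4.2
tcp_pos: [0.5695, 0.27, 0.4047]
eef_rot: [-180.0, -0.1, -179.8]
contact_force: [0.3, -0.4, -1.1]
gripper_width: 0.0518
gripper_force: 30.0
time_s: 4.6
tcp_pos: [0.5255, 0.401, 0.4043]
eef_rot: [-179.9, -0.1, -179.8]
contact_force: [-0.5, -0.2, -1.5]
gripper_width: 0.0514
gripper_force: 30.0
time_s: 5.1
tcp_pos: [0.5261, 0.3953, 0.2416]
eef_rot: [-179.6, -0.3, 179.9]
contact_force: [0.3, -0.8, -1.4]
gripper_width: 0.0515
gripper_force: 30.0
```

```bash

python3 -m pendant '[[[-0.002,0.002,0.01,0,0,0,-1],[-0.002,0.002,0.016,0,0,0,-1],[-0.002,0.002,0.019,0,0,0,-1],[-0.002,0.002,0.019,0,0,0,-1],[-0.002,0.002,0.019,0,0,0,-1]]]'
python3 -m pendant '[[[0,0,0.001,0,0,0,0.5],[0,0,0.001,0,0,0,0.5],[0,0,0,0,0,0,0.5],[0,0,0,0,0,0,0.5]]]'
python3 -m pendant '[[[0,0,-0.05,0,0,0,0.5],[0,0,-0.1,0,0,0,0.5],[0,0,-0.15,0,0,0,0.5],[0,0,-0.18,0,0,0,0.5],[0,0,-0.18,0,0,0,0.5]]]'
python3 -m pendant '[[[-0.042,-0.178,0,0,0,0,0.5],[-0.042,-0.178,0,0,0,0,0.5],[-0.042,-0.178,0,0,0,0,0.5],[-0.042,-0.178,0,0,0,0,0.5]]]'
python3 -m pendant '[[[-0.043,-0.177,0,0,0,0,0.5],[-0.043,-0.177,0,0,0,0,0.5],[-0.043,-0.177,0,0,0,0,0.5],[-0.043,-0.177,0,0,0,0,0.5],[-0.043,-0.177,0,0,0,0,0.5]]]'
python3 -c "
from h import *
im=r.capture('top');cv2.imwrite('pics/a1.png',im[:,:,::-1])
print(blobs(im,*COL['green']),[b for b in blobs(im,*COL['blue']) if b[0][1]>120])"
```

```text
time_s: 5.6
tcp_pos: [0.5293, 0.3995, 0.2284]
eef_rot: [180.0, 0.0, -180.0]
contact_force: [0.2, -0.2, -0.9]
gripper_width: 0.0515
gripper_force: 30.0
time_s: 6.0
tcp_pos: [0.5293, 0.3995, 0.2281]
eef_rot: [180.0, 0.0, -180.0]
contact_force: [-0.5, -0.1, -0.7]
gripper_width: 0.0656
gripper_force: 0.0
time_s: 6.5
tcp_pos: [0.5299, 0.3998, 0.4141]
eef_rot: [179.6, 0.4, -180.0]
contact_force: [0.8, 0.3, 0.7]
gripper_width: 0.0657
gripper_force: 0.0
time_s: 6.9
tcp_pos: [0.5712, 0.2186, 0.4073]
eef_rot: [-180.0, -0.0, 180.0]
contact_force: [1.1, -0.1, 0.2]
gripper_width: 0.0658
gripper_force: 0.0
time_s: 7.4
tcp_pos: [0.6146, 0.0406, 0.4069]
eef_rot: [-180.0, -0.1, 179.8]
contact_force: [-0.7, 0.1, 0.3]
gripper_width: 0.0657
gripper_force: 0.0
[] [([389.4, 190.4], [381, 183, 18, 17, 225]), ([425.0, 194.4], [417, 186, 17, 17, 231]), ([465.5, 205.7], [457, 198, 18, 17, 241]), ([117.1, 274.5], [111, 245, 15, 58, 340]), ([62.1, 348.1], [53, 343, 19, 11, 41])]
```

```bash

python3 -m pendant '[[[0.001,0,0.03,0,0,0,0.5],[0.001,0,0.06,0,0,0,0.5],[0.001,0,0.079,0,0,0,0.5],[0.001,0,0.079,0,0,0,0.5]]]'
python3 -m pendant '[[[0,0,0,0,0,0,-1],[0,0,0,0,0,0,-1],[0,0,0,0,0,0,-1],[0,0,0,0,0,0,-1],[0,0,0,0,0,0,-1]]]' 30
python3 -m pendant '[[[0,0,-0.03,0,0,0,-1],[0,0,-0.08,0,0,0,-1],[0,0,-0.08,0,0,0,-1],[0,0,-0.08,0,0,0,-1]]]'
python3 -m pendant '[[[0.076,0.181,0,0,0,0,-1],[0.076,0.181,0,0,0,0,-1],[0.076,0.181,0,0,0,0,-1],[0.076,0.181,0,0,0,0,-1]]]'
python3 -m pendant '[[[0.076,0.181,0,0,0,0,-1],[0.076,0.181,0,0,0,0,-1],[0.076,0.181,0,0,0,0,-1],[0.076,0.181,0,0,0,0,-1],[0.076,0.181,0,0,0,0,-1]]]'
python3 -m pendant '[[[0,0,0.05,0,0,0,-1],[0,0,0.1,0,0,0,-1],[0,0,0.14,0,0,0,-1],[0,0,0.16,0,0,0,-1],[0,0,0.16,0,0,0,-1]]]'
```

```text
time_s: 7.85
tcp_pos: [0.6121, 0.045, 0.3254]
eef_rot: [-179.9, -0.3, -180.0]
contact_force: [-0.6, 0.3, -0.4]
gripper_width: 0.0655
gripper_force: 0.0
time_s: 8.35
tcp_pos: [0.6137, 0.0446, 0.33]
eef_rot: [180.0, 0.1, -180.0]
contact_force: [0.0, 2.0, 6.3]
gripper_width: 0.052
gripper_force: 29.9
time_s: 8.75
tcp_pos: [0.6132, 0.0443, 0.4099]
eef_rot: [179.9, 0.1, 180.0]
contact_force: [-1.0, -0.0, -2.4]
gripper_width: 0.0517
gripper_force: 29.9
time_s: 9.15
tcp_pos: [0.5358, 0.2267, 0.407]
eef_rot: [-179.9, -0.1, 180.0]
contact_force: [0.9, 0.6, -0.6]
gripper_width: 0.0515
gripper_force: 29.9
time_s: 9.65
tcp_pos: [0.4588, 0.4105, 0.4063]
eef_rot: [-179.9, -0.1, -179.8]
contact_force: [-0.3, -1.2, -2.1]
gripper_width: 0.0514
gripper_force: 29.9
time_s: 10.15
tcp_pos: [0.4601, 0.4044, 0.2437]
eef_rot: [-179.6, -0.3, 180.0]
contact_force: [-0.6, -0.3, -0.4]
gripper_width: 0.0516
gripper_force: 29.9
```

```bash

python3 -m pendant '[[[0,0,0.01,0,0,0,-1],[0,0,0.016,0,0,0,-1],[0,0,0.02,0,0,0,-1],[0,0,0.02,0,0,0,-1],[0,0,0.02,0,0,0,-1]]]'
python3 -m pendant '[[[0,0,0.001,0,0,0,0.5],[0,0,0.001,0,0,0,0.5],[0,0,0,0,0,0,0.5],[0,0,0,0,0,0,0.5]]]'
python3 -m pendant '[[[0,0,-0.05,0,0,0,0.5],[0,0,-0.1,0,0,0,0.5],[0,0,-0.15,0,0,0,0.5],[0,0,-0.18,0,0,0,0.5],[0,0,-0.18,0,0,0,0.5]]]'
python3 -m pendant '[[[-0.048,-0.208,0,0,0,0,0.5],[-0.048,-0.208,0,0,0,0,0.5],[-0.048,-0.208,0,0,0,0,0.5],[-0.048,-0.208,0,0,0,0,0.5],[-0.048,-0.208,0,0,0,0,0.5]]]'
python3 -m pendant '[[[-0.048,-0.208,0,0,0,0,0.8],[-0.048,-0.208,0,0,0,0,0.8],[-0.048,-0.208,0,0,0,0,0.8],[-0.048,-0.208,0,0,0,0,0.8],[-0.048,-0.208,0,0,0,0,0.8]]]'
python3 -m pendant '[[[-0.048,-0.208,0,0,0,0,0.8],[-0.048,-0.208,0,0,0,0,0.8],[-0.048,-0.208,0,0,0,0,0.8],[-0.048,-0.208,0,0,0,0,0.8],[-0.048,-0.208,0,0,0,0,0.8]]]'
python3 -c "
from h import *
im=r.capture('top');cv2.imwrite('pics/a2.png',im[:,:,::-1])
print(blobs(im,*COL['green']),[b for b in blobs(im,*COL['blue']) if b[0][1]>120])
im=r.capture('side');cv2.imwrite('pics/a2s.png',im[:,:,::-1])"
```

```text
time_s: 10.65
tcp_pos: [0.4613, 0.4065, 0.2293]
eef_rot: [180.0, 0.0, -180.0]
contact_force: [0.1, -0.4, -1.4]
gripper_width: 0.0518
gripper_force: 29.9
time_s: 11.05
tcp_pos: [0.4613, 0.4065, 0.2291]
eef_rot: [180.0, 0.0, -180.0]
contact_force: [0.5, -0.6, -0.2]
gripper_width: 0.0653
gripper_force: 0.0
time_s: 11.55
tcp_pos: [0.4619, 0.4069, 0.4147]
eef_rot: [179.6, 0.3, -180.0]
contact_force: [-0.2, 0.3, 0.1]
gripper_width: 0.0656
gripper_force: 0.0
time_s: 12.05
tcp_pos: [0.5092, 0.1946, 0.4084]
eef_rot: [-180.0, -0.0, 179.9]
contact_force: [-0.9, 0.7, 0.1]
gripper_width: 0.0656
gripper_force: 0.0
time_s: 12.55
tcp_pos: [0.5576, -0.0131, 0.408]
eef_rot: [-180.0, -0.1, 179.8]
contact_force: [-0.4, 0.0, -1.3]
gripper_width: 0.0787
gripper_force: 0.0
time_s: 13.05
tcp_pos: [0.6059, -0.2211, 0.4073]
eef_rot: [-180.0, -0.1, 179.8]
contact_force: [-0.6, 0.5, -0.7]
gripper_width: 0.0788
gripper_force: 0.0
[([179.9, 217.5], [172, 210, 17, 16, 225]), ([177.2, 241.1], [169, 233, 18, 17, 230])] [([424.7, 199.0], [417, 196, 17, 8, 84]), ([465.5, 205.7], [457, 198, 18, 17, 241]), ([116.0, 211.6], [110, 207, 14, 13, 81]), ([116.7, 259.9], [110, 218, 16, 85, 544]), ([62.1, 348.1], [53, 343, 19, 11, 41])]
```

View pics/a2s.png

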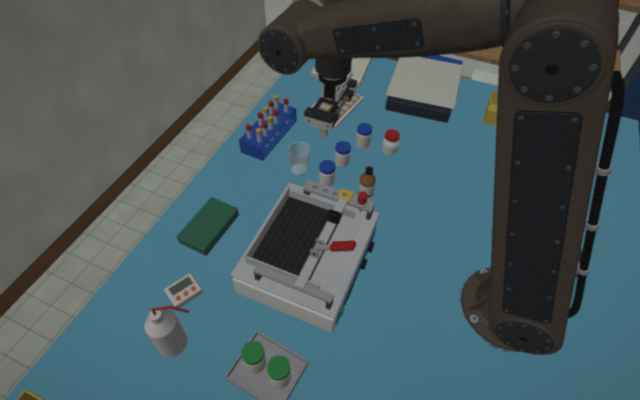

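Both green pots stand upright in the tray at (253,354) and (278,370), and the blue pots are undisturbed. Next I pick the nearest blue pot.

```bash

python3 -m pendant '[[[0.001,0,0.05,0,0,0,0.8],[0.001,0,0.1,0,0,0,0.8],[0.001,0,0.15,0,0,0,0.8],[0.001,0,0.18,0,0,0,0.8],[0.001,0,0.188,0,0,0,0.8]]]'
python3 -m pendant '[[[0,0,0,0,0,0,-1],[0,0,0,0,0,0,-1],[0,0,0,0,0,0,-1],[0,0,0,0,0,0,-1],[0,0,0,0,0,0,-1]]]' 30
python3 -m pendant '[[[0,0,-0.03,0,0,0,-1],[0,0,-0.08,0,0,0,-1],[0,0,-0.13,0,0,0,-1],[0,0,-0.18,0,0,0,-1],[0,0,-0.2,0,0,0,-1]]]'
python3 -m pendant '[[[-0.003,0.199,0,0,0,0,-1],[-0.003,0.199,0,0,0,0,-1],[-0.003,0.199,0,0,0,0,-1],[-0.003,0.199,0,0,0,0,-1],[-0.003,0.199,0,0,0,0,-1]]]'
python3 -m pendant '[[[-0.003,0.199,0,0,0,0,-1],[-0.003,0.199,0,0,0,0,-1],[-0.003,0.199,0,0,0,0,-1],[-0.003,0.199,0,0,0,0,-1],[-0.003,0.199,0,0,0,0,-1]]]'
python3 - <<'E'
from fit import *
S2=[s for s in S if s[0] not in("eye","eyeb","grip","eyes")]
f=least_squares(lambda p:res(p,S2),[.55,.1,0],loss="soft_l1");p=f.x
print(p[:2],np.degrees(p[2]),[(s[0],e.round(2).tolist()) for s,e in zip(S2,res(p,S2).reshape(-1,2))])
S3=[s for s in S2 if s[1]=="top"]
f=least_squares(lambda p:res(p,S3),[.55,.1,0],loss="soft_l1");p=f.x
print(p[:2],np.degrees(p[2]))
for y in(88,0,-88):print(W(p,[83,y,108]))
E
```

```text
time_s: 13.65
tcp_pos: [0.6028, -0.2158, 0.2167]
eef_rot: [179.9, -0.4, -179.9]
contact_force: [0.1, 0.4, 0.7]
gripper_width: 0.0789
gripper_force: 0.0
time_s: 14.15
tcp_pos: [0.6049, -0.2176, 0.2225]
eef_rot: [-180.0, 0.2, -180.0]
contact_force: [-1.2, 2.3, 7.6]
gripper_width: 0.0518
gripper_force: 30.0
time_s: 14.65
tcp_pos: [0.6045, -0.2181, 0.4273]
eef_rot: [-179.9, 0.5, -180.0]
contact_force: [0.6, -0.3, -0.4]
gripper_width: 0.0515
gripper_force: 30.0
time_s: 15.15
tcp_pos: [0.6071, -0.0139, 0.4211]
eef_rot: [179.9, 0.1, -179.7]
contact_force: [-0.2, -0.1, -2.0]
gripper_width: 0.0518
gripper_force: 30.0
time_s: 15.65
tcp_pos: [0.61, 0.1851, 0.4203]
eef_rot: [180.0, 0.0, -179.8]
contact_force: [-0.1, -0.3, -1.5]
gripper_width: 0.0514
gripper_force: 30.0
[0.52938872 0.09043129] 0.542290853117453 [('hole46', [-0.19, -0.35]), ('h16', [0.03, -0.09]), ('h-14', [0.26, 0.22]), ('knob', [0.44, 0.26]), ('knobs', [-0.42, 1.42]), ('TL', [-0.09, -0.29]), ('TR', [0.31, -0.49]), ('BR', [0.52, 0.32]), ('BL', [-0.53, 0.45])]
[0.52949869 0.09072231] 0.49382264943827786
[0.61173716 0.17943439 0.108     ]
[0.61249561 0.09143766 0.108     ]
[0.61325406 0.00344093 0.108     ]
```

```bash

python3 -m pendant '[[[0,0,0.04,0,0,0,-1],[0,0,0.07,0,0,0,-1],[0,0,0.085,0,0,0,-1],[0,0,0.085,0,0,0,-1],[0,0,0.085,0,0,0,-1]]]'
python3 -m pendant '[[[0,0,0.002,0,0,0,-1],[0,0,0.004,0,0,0,-1],[0,0,0.004,0,0,0,-1],[0,0,0.004,0,0,0,-1]]]'
python3 -m pendant '[[[-0.002,0,0,0,0,0,-1],[-0.004,0,0,0,0,0,-1],[-0.005,0,0,0,0,0,-1],[-0.005,0,0,0,0,0,-1]]]'
```

```text
time_s: 16.15
tcp_pos: [0.6105, 0.18, 0.3363]
eef_rot: [-180.0, 0.0, 180.0]
contact_force: [-0.1, 0.3, 0.2]
gripper_width: 0.0515
gripper_force: 30.0
time_s: 16.55
tcp_pos: [0.6103, 0.1804, 0.3321]
eef_rot: [180.0, 0.0, -180.0]
contact_force: [1.0, 0.4, -1.0]
gripper_width: 0.0515
gripper_force: 30.0
time_s: 16.95
tcp_pos: [0.6155, 0.1804, 0.3316]
eef_rot: [-180.0, -0.0, -180.0]
contact_force: [0.2, -0.2, -0.7]
gripper_width: 0.0515
gripper_force: 30.0
```

```bash

python3 -m pendant '[[[-0.001,0,0.001,0,0,0,-1],[-0.002,0,0.0015,0,0,0,-1],[-0.002,0,0.0015,0,0,0,-1]]]'
python3 -m pendant '[[[-0.001,0,0,0,0,0,-1],[-0.002,0,0,0,0,0,-1],[-0.002,0,0,0,0,0,-1]]]'
```

```text
time_s: 17.25
tcp_pos: [0.6173, 0.1804, 0.3306]
eef_rot: [-180.0, 0.0, -180.0]
contact_force: [-1.9, -0.5, 2.9]
gripper_width: 0.0516
gripper_force: 30.0
time_s: 17.55
tcp_pos: [0.6187, 0.1804, 0.3306]
eef_rot: [-180.0, -0.1, -180.0]
contact_force: [-6.9, 0.8, 7.6]
gripper_width: 0.0513
gripper_force: 30.0
```

```bash

python3 -m pendant '[[[0.0015,0,0,0,0,0,0.5],[0.0015,0,0,0,0,0,0.5],[0.0015,0,0,0,0,0,0.5],[0.0015,0,0,0,0,0,0.5]]]'
python3 -m pendant '[[[0,0,-0.03,0,0,0,0.5],[0,0,-0.08,0,0,0,0.5],[0,0,-0.08,0,0,0,0.5],[0,0,-0.08,0,0,0,0.5]]]'
python3 -m pendant '[[[0.009,-0.167,0,0,0,0,0.5],[0.009,-0.167,0,0,0,0,0.5],[0.009,-0.167,0,0,0,0,0.5],[0.009,-0.167,0,0,0,0,0.5]]]'
python3 -m pendant '[[[0.009,-0.167,0,0,0,0,0.8],[0.009,-0.167,0,0,0,0,0.8],[0.009,-0.167,0,0,0,0,0.8],[0.009,-0.167,0,0,0,0,0.8]]]'
python3 -m pendant '[[[0.009,-0.167,0,0,0,0,0.8],[0.009,-0.167,0,0,0,0,0.8],[0.009,-0.167,0,0,0,0,0.8],[0.009,-0.167,0,0,0,0,0.8],[0.009,-0.167,0,0,0,0,0.8]]]'
cat > look.py <<'E'
from h import *
import sys
for n in("top","side"):
    im=r.capture(n);cv2.imwrite(f'pics/{sys.argv[1]}{n}.png',im[:,:,::-1])
    for c in("blue","green"):print(n,c,[(b[0],b[1][4]) for b in blobs(im,*COL[c]) if 120<b[0][1]<270 and b[0][0]>150])
E
python3 look.py b
```

```text
time_s: 17.95
tcp_pos: [0.6179, 0.1803, 0.3299]
eef_rot: [-180.0, -0.0, -180.0]
contact_force: [0.3, 1.1, 0.2]
gripper_width: 0.0654
gripper_force: 0.0
time_s: 18.35
tcp_pos: [0.618, 0.1804, 0.4117]
eef_rot: [179.9, 0.2, -180.0]
contact_force: [-0.6, -1.1, -0.3]
gripper_width: 0.0661
gripper_force: 0.0
time_s: 18.75
tcp_pos: [0.6078, 0.0099, 0.4089]
eef_rot: [-180.0, -0.1, 179.9]
contact_force: [-0.0, -0.3, 0.3]
gripper_width: 0.0656
gripper_force: 0.0
time_s: 19.15
tcp_pos: [0.599, -0.1571, 0.4088]
eef_rot: [-180.0, -0.1, 179.9]
contact_force: [-0.3, 1.0, 0.2]
gripper_width: 0.0786
gripper_force: 0.0
time_s: 19.65
tcp_pos: [0.5904, -0.3229, 0.4083]
eef_rot: [180.0, -0.1, 179.8]
contact_force: [0.1, 0.9, -0.3]
gripper_width: 0.0786
gripper_force: 0.0
top blue [([247.2, 183.4], 278), ([465.1, 207.3], 182)]
top green [([179.9, 217.5], 226), ([177.3, 241.1], 230)]
side blue [([267.9, 134.9], 1095), ([364.2, 128.6], 130), ([342.7, 147.2], 142), ([261.1, 240.1], 309)]
side green []
```

```bash

python3 -m pendant '[[[-0.001,0,0.05,0,0,0,0.8],[-0.001,0,0.1,0,0,0,0.8],[-0.001,0,0.15,0,0,0,0.8],[-0.001,0,0.18,0,0,0,0.8],[-0.001,0,0.188,0,0,0,0.8]]]'
python3 -m pendant '[[[0,0,0,0,0,0,-1],[0,0,0,0,0,0,-1],[0,0,0,0,0,0,-1],[0,0,0,0,0,0,-1],[0,0,0,0,0,0,-1]]]' 30
python3 -m pendant '[[[0,0,-0.03,0,0,0,-1],[0,0,-0.08,0,0,0,-1],[0,0,-0.13,0,0,0,-1],[0,0,-0.18,0,0,0,-1],[0,0,-0.2,0,0,0,-1]]]'
python3 -m pendant '[[[-0.010,0.206,0,0,0,0,-1],[-0.010,0.206,0,0,0,0,-1],[-0.010,0.206,0,0,0,0,-1],[-0.010,0.206,0,0,0,0,-1],[-0.010,0.206,0,0,0,0,-1]]]'
python3 -m pendant '[[[-0.010,0.206,0,0,0,0,-1],[-0.010,0.206,0,0,0,0,-1],[-0.010,0.206,0,0,0,0,-1],[-0.010,0.206,0,0,0,0,-1],[-0.010,0.206,0,0,0,0,-1]]]'
python3 -m pendant '[[[0,0,0.03,0,0,0,-1],[0,0,0.06,0,0,0,-1],[0,0,0.06,0,0,0,-1],[0,0,0.06,0,0,0,-1]]]'
```

```text
time_s: 20.25
tcp_pos: [0.5908, -0.3184, 0.218]
eef_rot: [179.9, -0.4, -179.9]
contact_force: [-0.3, -0.4, 0.9]
gripper_width: 0.0789
gripper_force: 0.0
time_s: 20.75
tcp_pos: [0.5924, -0.3206, 0.2241]
eef_rot: [-180.0, 0.2, -180.0]
contact_force: [0.0, 3.2, 6.7]
gripper_width: 0.0515
gripper_force: 30.0
time_s: 21.25
tcp_pos: [0.5919, -0.3211, 0.4288]
eef_rot: [-179.8, 0.4, -180.0]
contact_force: [0.5, 0.5, -2.3]
gripper_width: 0.0517
gripper_force: 30.0
time_s: 21.75
tcp_pos: [0.6015, -0.1103, 0.4226]
eef_rot: [179.9, 0.0, -179.8]
contact_force: [-0.3, -0.5, -1.2]
gripper_width: 0.0517
gripper_force: 30.0
time_s: 22.25
tcp_pos: [0.6117, 0.0956, 0.422]
eef_rot: [179.9, 0.0, -179.8]
contact_force: [-0.7, -0.2, -1.5]
gripper_width: 0.0514
gripper_force: 30.0
time_s: 22.65
tcp_pos: [0.612, 0.0908, 0.3626]
eef_rot: [-179.9, -0.0, 180.0]
contact_force: [1.0, -1.4, -1.6]
gripper_width: 0.0513
gripper_force: 30.0
```

```bash

python3 -m pendant '[[[0,0,0.02,0,0,0,-1],[0,0,0.03,0,0,0,-1],[0,0,0.03,0,0,0,-1],[0,0,0.03,0,0,0,-1]]]'
python3 -m pendant '[[[-0.001,0,0.001,0,0,0,-1],[-0.003,0,0.002,0,0,0,-1],[-0.004,0,0.002,0,0,0,-1],[-0.004,0,0.002,0,0,0,-1]]]'
```

```text
time_s: 23.05
tcp_pos: [0.6121, 0.0912, 0.3333]
eef_rot: [180.0, 0.1, -180.0]
contact_force: [0.8, -0.4, -1.9]
gripper_width: 0.0517
gripper_force: 30.0
time_s: 23.45
tcp_pos: [0.6155, 0.0913, 0.332]
eef_rot: [-180.0, 0.0, -180.0]
contact_force: [-6.4, 0.8, 8.8]
gripper_width: 0.0512
gripper_force: 30.0
```

```bash

python3 -m pendant '[[[0.001,0,0,0,0,0,0.5],[0.001,0,0,0,0,0,0.5],[0.001,0,0,0,0,0,0.5],[0.001,0,0,0,0,0,0.5]]]'
python3 -m pendant '[[[0,0,-0.03,0,0,0,0.5],[0,0,-0.08,0,0,0,0.5],[0,0,-0.08,0,0,0,0.5],[0,0,-0.08,0,0,0,0.5]]]'
python3 -m pendant '[[[0.019,-0.176,0,0,0,0,0.5],[0.019,-0.176,0,0,0,0,0.5],[0.019,-0.176,0,0,0,0,0.5],[0.019,-0.176,0,0,0,0,0.5]]]'
python3 -m pendant '[[[0.019,-0.176,0,0,0,0,0.8],[0.019,-0.176,0,0,0,0,0.8],[0.019,-0.176,0,0,0,0,0.8],[0.019,-0.176,0,0,0,0,0.8]]]'
python3 -m pendant '[[[0.019,-0.176,0,0,0,0,0.8],[0.019,-0.176,0,0,0,0,0.8],[0.019,-0.176,0,0,0,0,0.8],[0.019,-0.176,0,0,0,0,0.8],[0.019,-0.176,0,0,0,0,0.8]]]'
python3 look.py c
```

```text
time_s: 23.85
tcp_pos: [0.6149, 0.0914, 0.3302]
eef_rot: [-180.0, 0.0, -180.0]
contact_force: [0.8, 0.2, 0.2]
gripper_width: 0.0656
gripper_force: 0.0
time_s: 24.25
tcp_pos: [0.615, 0.0914, 0.4117]
eef_rot: [179.9, 0.2, -180.0]
contact_force: [0.2, 0.3, -0.7]
gripper_width: 0.0656
gripper_force: 0.0
time_s: 24.65
tcp_pos: [0.5948, -0.0875, 0.4088]
eef_rot: [-180.0, -0.1, 179.9]
contact_force: [0.3, 0.5, 0.0]
gripper_width: 0.0657
gripper_force: 0.0
time_s: 25.05
tcp_pos: [0.5758, -0.2637, 0.4085]
eef_rot: [180.0, -0.1, 179.9]
contact_force: [-0.0, 0.1, -0.2]
gripper_width: 0.0788
gripper_force: 0.0
time_s: 25.55
tcp_pos: [0.5566, -0.4402, 0.4073]
eef_rot: [179.9, -0.2, 179.8]
contact_force: [-0.1, 0.2, -1.2]
gripper_width: 0.0793
gripper_force: 0.0
top blue [([247.2, 183.4], 279), ([280.4, 184.3], 290)]
top green [([179.9, 217.5], 226), ([177.2, 241.1], 229)]
side blue [([267.9, 134.8], 1090), ([364.2, 128.5], 131), ([279.0, 214.3], 274), ([261.1, 240.1], 310)]
side green []
```

View pics/cside.png

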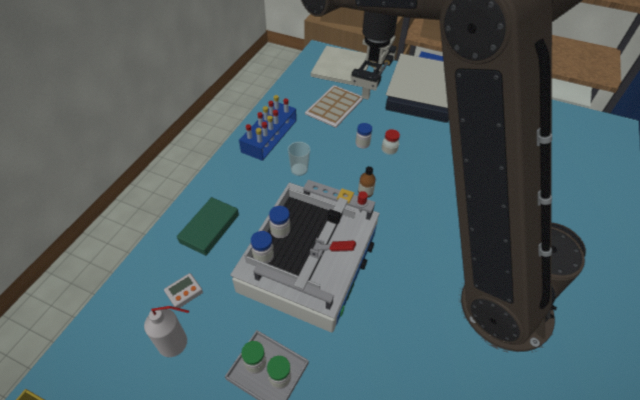

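Two blue pots stand against the stop at (261,240) and (279,214). The third is still at (364,129), so I pick it now.

```bash

python3 -m pendant '[[[0,0,0.05,0,0,0,0.8],[0,0,0.1,0,0,0,0.8],[0,0,0.15,0,0,0,0.8],[0,0,0.18,0,0,0,0.8],[0,0,0.186,0,0,0,0.8]]]'
python3 -m pendant '[[[0,0,0,0,0,0,-1],[0,0,0,0,0,0,-1],[0,0,0,0,0,0,-1],[0,0,0,0,0,0,-1],[0,0,0,0,0,0,-1]]]' 30
python3 -m pendant '[[[0,0,-0.03,0,0,0,-1],[0,0,-0.08,0,0,0,-1],[0,0,-0.13,0,0,0,-1],[0,0,-0.18,0,0,0,-1],[0,0,-0.2,0,0,0,-1]]]'
python3 -m pendant '[[[-0.027,0.22,0,0,0,0,-1],[-0.027,0.22,0,0,0,0,-1],[-0.027,0.22,0,0,0,0,-1],[-0.027,0.22,0,0,0,0,-1],[-0.027,0.22,0,0,0,0,-1]]]'
python3 -m pendant '[[[-0.027,0.22,0,0,0,0,-1],[-0.027,0.22,0,0,0,0,-1],[-0.027,0.22,0,0,0,0,-1],[-0.027,0.22,0,0,0,0,-1],[-0.027,0.22,0,0,0,0,-1]]]'
python3 -m pendant '[[[0,0,0.03,0,0,0,-1],[0,0,0.06,0,0,0,-1],[0,0,0.06,0,0,0,-1],[0,0,0.06,0,0,0,-1]]]'
```

```text
time_s: 26.15
tcp_pos: [0.5567, -0.4344, 0.2192]
eef_rot: [179.8, -0.4, -179.9]
contact_force: [-0.4, 0.1, -1.1]
gripper_width: 0.079
gripper_force: 0.0
time_s: 26.65
tcp_pos: [0.5584, -0.4368, 0.2262]
eef_rot: [-179.9, 0.2, -180.0]
contact_force: [-0.0, 0.9, 7.2]
gripper_width: 0.0517
gripper_force: 30.0
time_s: 27.15
tcp_pos: [0.5578, -0.4371, 0.4312]
eef_rot: [-179.7, 0.4, -180.0]
contact_force: [0.5, -0.4, -1.1]
gripper_width: 0.0516
gripper_force: 30.0
time_s: 27.65
tcp_pos: [0.5846, -0.2132, 0.4248]
eef_rot: [180.0, 0.1, -179.9]
contact_force: [0.3, -0.1, -1.3]
gripper_width: 0.0511
gripper_force: 30.0
time_s: 28.15
tcp_pos: [0.6117, 0.0069, 0.4245]
eef_rot: [180.0, 0.0, -179.9]
contact_force: [0.8, 0.7, -0.2]
gripper_width: 0.0512
gripper_force: 30.0
time_s: 28.55
tcp_pos: [0.6119, 0.0032, 0.3647]
eef_rot: [-180.0, -0.0, -180.0]
contact_force: [0.1, -0.0, 0.1]
gripper_width: 0.0511
gripper_force: 30.0
```

```bash

python3 -m pendant '[[[0,0,0.02,0,0,0,-1],[0,0,0.03,0,0,0,-1],[0,0,0.03,0,0,0,-1],[0,0,0.03,0,0,0,-1]]]'
python3 -m pendant '[[[-0.001,0,0.001,0,0,0,-1],[-0.002,0,0.002,0,0,0,-1],[-0.003,0,0.002,0,0,0,-1],[-0.003,0,0.002,0,0,0,-1]]]'
```

```text
time_s: 28.95
tcp_pos: [0.6121, 0.0032, 0.3352]
eef_rot: [180.0, 0.1, 180.0]
contact_force: [-1.0, -0.3, -0.2]
gripper_width: 0.0511
gripper_force: 30.0
time_s: 29.35
tcp_pos: [0.6143, 0.0034, 0.3341]
eef_rot: [-180.0, -0.0, -180.0]
contact_force: [-8.0, 1.6, 11.1]
gripper_width: 0.0516
gripper_force: 30.0
```

```bash

python3 -m pendant '[[[0.001,0,0,0,0,0,0.5],[0.001,0,0,0,0,0,0.5],[0.001,0,0,0,0,0,0.5],[0.001,0,0,0,0,0,0.5]]]'
python3 -m pendant '[[[0,0,-0.03,0,0,0,0.5],[0,0,-0.08,0,0,0,0.5],[0,0,-0.08,0,0,0,0.5],[0,0,-0.08,0,0,0,0.5]]]'
python3 -m pendant '[[[0.13,0.037,0,0,0,0,0.1],[0.13,0.037,0,0,0,0,0.1],[0.13,0.037,0,0,0,0,0.1],[0.13,0.037,0,0,0,0,0.1],[0.13,0.037,0,0,0,0,0.1]]]'
python3 look.py d
```

```text
time_s: 29.75
tcp_pos: [0.6139, 0.0034, 0.3321]
eef_rot: [-180.0, 0.0, -180.0]
contact_force: [-0.2, 0.0, -0.0]
gripper_width: 0.0654
gripper_force: 0.0
time_s: 30.15
tcp_pos: [0.614, 0.0034, 0.4136]
eef_rot: [179.9, 0.2, -180.0]
contact_force: [0.0, -0.4, -0.7]
gripper_width: 0.066
gripper_force: 0.0
time_s: 30.65
tcp_pos: [0.4832, 0.0405, 0.4119]
eef_rot: [180.0, 0.0, -179.9]
contact_force: [-0.1, -0.4, -0.2]
gripper_width: 0.0482
gripper_force: 0.0
top blue [([247.1, 183.4], 282), ([313.5, 184.1], 300), ([280.5, 184.3], 293)]
top green [([179.9, 217.5], 226), ([177.2, 241.1], 230)]
side blue [([267.9, 134.8], 1091), ([293.9, 191.1], 236), ([278.8, 214.3], 266), ([261.1, 240.1], 310)]
side green []
```

View pics/dside.png

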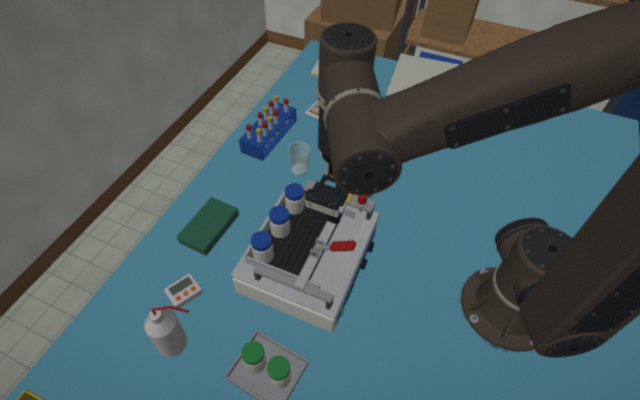

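```bash

python3 -m pendant '[[[0,0,0.03,0,0,0,0.1],[0,0,0.06,0,0,0,0.1],[0,0,0.062,0,0,0,0.1],[0,0,0.062,0,0,0,0.1]]]'
python3 -m pendant '[[[0,0,0,0,0,0,-1],[0,0,0,0,0,0,-1],[0,0,0,0,0,0,-1],[0,0,0,0,0,0,-1],[0,0,0,0,0,0,-1]]]' 25
python3 - <<'E'
from fit import *
p=[.5295,.0907,np.radians(.5)]
im=cv2.imread("pics/top0.png")[:,:,::-1].copy()
for nm,X,uv in[("eye",[-45,-148,158],(337.6,231)),("eyeh",[-45,-148,158],c(729.5,306)),("grip",[-49,-50,196],c(581,308))]:
    w=W(p,X);q=ray("top",*uv,w[2]);print(nm,(q-w)*1000)
E
python3 look.py e
```

```text
time_s: 31.15
tcp_pos: [0.4845, 0.0401, 0.3497]
eef_rot: [-179.9, -0.1, 180.0]
contact_force: [0.3, 0.6, 1.0]
gripper_width: 0.0483
gripper_force: 0.0
time_s: 31.65
tcp_pos: [0.4838, 0.0402, 0.3507]
eef_rot: [-180.0, 0.0, -180.0]
contact_force: [-0.8, -0.9, 3.6]
gripper_width: 0.0178
gripper_force: 25.0
eye [ 3.09947540e+00 -1.26058571e+00  2.77555756e-14]
eyeh [2.77755572e+00 3.49789827e-01 2.77555756e-14]
grip [ 7.81101900e+00 -5.50627418e-01 -5.55111512e-14]
top blue [([247.2, 183.4], 279), ([313.5, 184.1], 300), ([280.5, 184.3], 293)]
top green [([179.9, 217.5], 226), ([177.1, 241.1], 227)]
side blue [([267.9, 134.8], 1089), ([293.9, 191.1], 237), ([278.9, 214.5], 268), ([261.1, 240.1], 311)]
side green []
```

```bash

python3 -m pendant '[[[-0.02,0,0,0,0,0,-1],[-0.04,0,0,0,0,0,-1],[-0.06,0.001,0,0,0,0,-1],[-0.08,0.001,0,0,0,0,-1],[-0.085,0.001,0,0,0,0,-1]]]'
python3 -m pendant '[[[0,0,0,0,0,0,-1],[0,0,0,0,0,0,-1],[0,0,0,0,0,0,-1]]]'
python3 - <<'E'
from h import *
im=r.capture("top");cv2.imwrite("pics/f.png",im[:,:,::-1])
print([(b[0],b[1]) for b in blobs(im,*COL["yellow"]) if 200<b[0][0]<380 and b[0][1]>130],[b for b in blobs(im,*COL["red"]) if 200<b[0][0]<380 and b[0][1]>130])
cv2.imwrite("pics/fc.png",cv2.resize(im[160:270,230:360,::-1],None,fx=5,fy=5,interpolation=cv2.INTER_CUBIC))
E
```

```text
time_s: 32.25
tcp_pos: [0.5703, 0.0411, 0.3507]
eef_rot: [-179.9, 0.0, -180.0]
contact_force: [-5.3, -1.7, 8.1]
gripper_width: 0.0181
gripper_force: 25.0
time_s: 32.55
tcp_pos: [0.5693, 0.041, 0.3508]
eef_rot: [-180.0, 0.1, -180.0]
contact_force: [3.1, -4.8, 3.1]
gripper_width: 0.018
gripper_force: 25.0
[([340.2, 199.5], [338, 194, 5, 12, 52])] [([258.6, 232.3], [254, 228, 9, 8, 49]), ([337.5, 249.6], [334, 246, 8, 9, 58])]
```

View pics/fc.png

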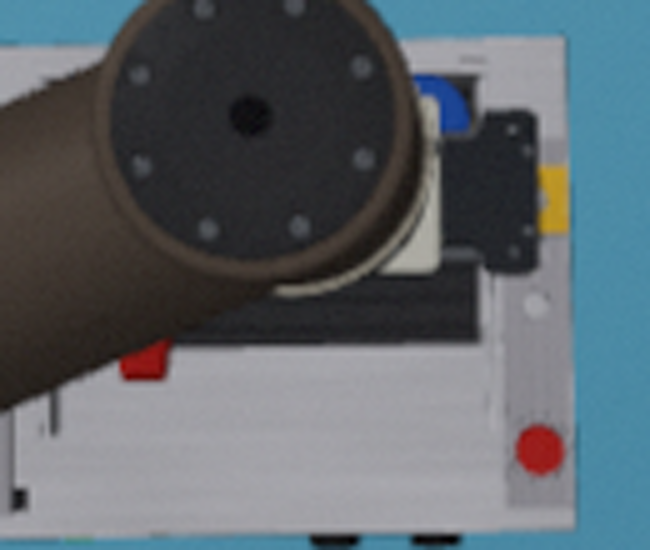

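```bash
python3 - <<'E'
from h import *
h=ray("top",336.75,198.9,.148);print("hole46",h)
for v in(198.9,):pass
print("h16",ray("top",336.75,209.6,.148),"h-14",ray("top",336.75,220.4,.148))
print("eye now",ray("top",337,199.5,.158),"eye0",ray("top",337.6,231,.158))
im=cv2.imread("pics/f.png");print(im[190:210,340].tolist())
E
```

```text
hole46 [ 0.57575046 -0.05798675  0.148     ]
h16 [ 0.54659654 -0.05766075  0.148     ] h-14 [ 0.51731086 -0.05733328  0.148     ]
eye now [ 0.5734605  -0.05829124  0.158     ] eye0 [ 0.48889272 -0.05894764  0.158     ]
[[140, 133, 135], [138, 131, 133], [125, 134, 140], [85, 145, 170], [39, 151, 188], [37, 150, 188], [39, 149, 187], [40, 149, 188], [38, 148, 187], [40, 148, 186], [36, 144, 181], [38, 146, 183], [36, 145, 181], [38, 146, 183], [37, 147, 183], [36, 147, 184], [82, 133, 157], [127, 126, 130], [143, 136, 137], [141, 135, 136]]
```

```bash

python3 -m pendant '[[[-0.0015,0,0,0,0,0,-1],[-0.0027,0,0,0,0,0,-1],[-0.0027,0,0,0,0,0,-1],[-0.0027,0,0,0,0,0,-1]]]'
python3 -m pendant '[[[-0.0027,0,0,0,0,0,0.1],[-0.0027,0,0,0,0,0,0.1],[-0.0027,0,0,0,0,0,0.1],[-0.0027,0,0,0,0,0,0.1]]]'
python3 -c "print(__import__('plant').r.get_state()['tcp_pos'])"
```

```text
time_s: 33.0
tcp_pos: [0.571, 0.041, 0.3507]
eef_rot: [-180.0, -0.0, -180.0]
contact_force: [-2.3, -3.6, 6.3]
gripper_width: 0.0176
gripper_force: 25.0
time_s: 33.4
tcp_pos: [0.5741, 0.0416, 0.3499]
eef_rot: [180.0, -0.0, -180.0]
contact_force: [-0.1, -1.7, -0.3]
gripper_width: 0.044
gripper_force: 0.0
[0.57408817 0.04155145 0.34990779]
```

```bash

python3 -m pendant '[[[0,0,-0.03,0,0,0,0.1],[0,0,-0.065,0,0,0,0.1],[0,0,-0.065,0,0,0,0.1]]]'
python3 -m pendant '[[[0.133,-0.2,0,0,0,0,0.1],[0.133,-0.2,0,0,0,0,0.1],[0.133,-0.2,0,0,0,0,0.1],[0.133,-0.2,0,0,0,0,0.1],[0.133,-0.2,0,0,0,0,0.1]]]'
python3 -m pendant '[[[0,0,0,0,0,0,0.1],[0,0,0,0,0,0,0.1]]]'
python3 - <<'E'
from h import *
im=r.capture("top");cv2.imwrite("pics/g.png",im[:,:,::-1])
print([(b[0],b[1]) for b in blobs(im,*COL["yellow"]) if 200<b[0][0]<380 and b[0][1]>130],[b for b in blobs(im,*COL["red"]) if 200<b[0][0]<380 and b[0][1]>130])
for b in blobs(im,*COL["yellow"]):
    if 200<b[0][0]<380 and b[0][1]>130: print(ray("top",*b[0],.158))
cv2.imwrite("pics/gc.png",cv2.resize(im[170:270,220:350,::-1],None,fx=6,fy=6,interpolation=cv2.INTER_CUBIC))
E
```

```text
time_s: 33.7
tcp_pos: [0.5753, 0.0416, 0.4201]
eef_rot: [179.9, 0.4, -179.9]
contact_force: [0.1, 1.2, 0.1]
gripper_width: 0.0478
gripper_force: 0.0
time_s: 34.2
tcp_pos: [0.4393, -0.1601, 0.4151]
eef_rot: [180.0, 0.0, -180.0]
contact_force: [0.5, 0.3, -0.9]
gripper_width: 0.0482
gripper_force: 0.0
time_s: 34.4
tcp_pos: [0.4407, -0.1593, 0.4153]
eef_rot: [180.0, 0.0, 179.9]
contact_force: [0.8, 0.2, -0.2]
gripper_width: 0.0482
gripper_force: 0.0
[([336.7, 199.0], [331, 193, 12, 13, 122])] [([259.0, 223.5], [254, 213, 11, 22, 193])]
[ 0.57481884 -0.05749735  0.158     ]
```

View pics/gc.png

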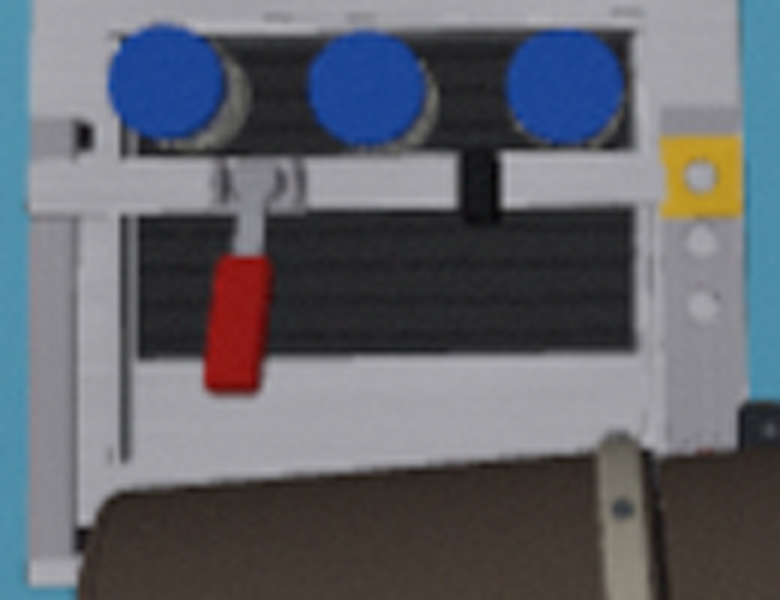

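The row is three pots at the stop, with the eye plate over the last rail hole: eye centre at (337,199), about 1 mm short at most. Next is the pin.

```bash

python3 -m pendant '[[[0,0.05,0,0,0,0,0.1],[0,0.1,0,0,0,0,0.1],[0,0.101,0,0,0,0,0.1],[0,0.101,0,0,0,0,0.1],[0,0.101,0,0,0,0,0.1]]]'
python3 -m pendant '[[[0,0,0.03,0,0,0,0.1],[0,0,0.06,0,0,0,0.1],[0,0,0.079,0,0,0,0.1],[0,0,0.079,0,0,0,0.1],[0,0,0.079,0,0,0,0.1]]]'
python3 -m pendant '[[[0,0,0,0,0,0,-1],[0,0,0,0,0,0,-1],[0,0,0,0,0,0,-1],[0,0,0,0,0,0,-1],[0,0,0,0,0,0,-1]]]' 15
python3 -m pendant '[[[0,0,0,0,0,0,-1],[0,0,0,0,0,0,-1]]]' 40
```

```text
time_s: 34.95
tcp_pos: [0.4416, -0.0572, 0.415]
eef_rot: [-180.0, -0.0, -179.9]
contact_force: [0.4, -0.3, 0.2]
gripper_width: 0.0483
gripper_force: 0.0
time_s: 35.45
tcp_pos: [0.4416, -0.0584, 0.3365]
eef_rot: [-180.0, -0.0, 179.9]
contact_force: [0.1, 0.6, -0.2]
gripper_width: 0.048
gripper_force: 0.0
time_s: 35.95
tcp_pos: [0.4413, -0.0576, 0.3368]
eef_rot: [180.0, 0.1, -180.0]
contact_force: [-1.5, 0.1, 4.6]
gripper_width: 0.0257
gripper_force: 15.0
time_s: 36.15
tcp_pos: [0.4414, -0.0576, 0.3368]
eef_rot: [-180.0, 0.1, -180.0]
contact_force: [-2.2, 0.9, 5.6]
gripper_width: 0.025
gripper_force: 40.0
```

```bash

python3 -m pendant '[[[0,0,-0.02,0,0,0,-1],[0,0,-0.05,0,0,0,-1],[0,0,-0.075,0,0,0,-1],[0,0,-0.075,0,0,0,-1],[0,0,-0.075,0,0,0,-1]]]'
python3 -m pendant '[[[-0.04,0,0,0,0,0,-1],[-0.08,0.001,0,0,0,0,-1],[-0.12,0.001,0,0,0,0,-1],[-0.136,0.001,0,0,0,0,-1],[-0.136,0.001,0,0,0,0,-1]]]'
python3 -m pendant '[[[0,0,0.015,0,0,0,-1],[0,0,0.015,0,0,0,-1],[0,0,0.015,0,0,0,-1],[0,0,0.015,0,0,0,-1]]]'
python3 - <<'E'
from h import *
s=r.get_state();print(s["tcp_pos"],s["contact_force"])
for n in("top","side"):
    im=r.capture(n);cv2.imwrite(f"pics/h{n}.png",im[:,:,::-1])
    print(n,[b for b in blobs(im,*COL["red"]) if 200<b[0][0]<380 and b[0][1]>130])
cv2.imwrite("pics/hc.png",cv2.resize(im[130:230,280:410,::-1],None,fx=6,fy=6,interpolation=cv2.INTER_CUBIC))
E
```

```text
time_s: 36.65
tcp_pos: [0.4409, -0.0576, 0.4111]
eef_rot: [180.0, 0.0, -180.0]
contact_force: [0.5, 0.1, -2.2]
gripper_width: 0.0253
gripper_force: 40.0
time_s: 37.15
tcp_pos: [0.5789, -0.0565, 0.4081]
eef_rot: [-180.0, -0.2, 180.0]
contact_force: [-1.0, -0.0, -0.9]
gripper_width: 0.025
gripper_force: 40.0
time_s: 37.55
tcp_pos: [0.5769, -0.0566, 0.3967]
eef_rot: [-180.0, 0.0, -180.0]
contact_force: [0.1, -0.2, -0.6]
gripper_width: 0.0245
gripper_force: 40.0
[ 0.57687492 -0.05661877  0.39666887] [ 0.0915959  -0.22458399 -0.64174602]
top []
side [([307.7, 232.7], [297, 228, 23, 10, 185])]
```

View pics/hc.png

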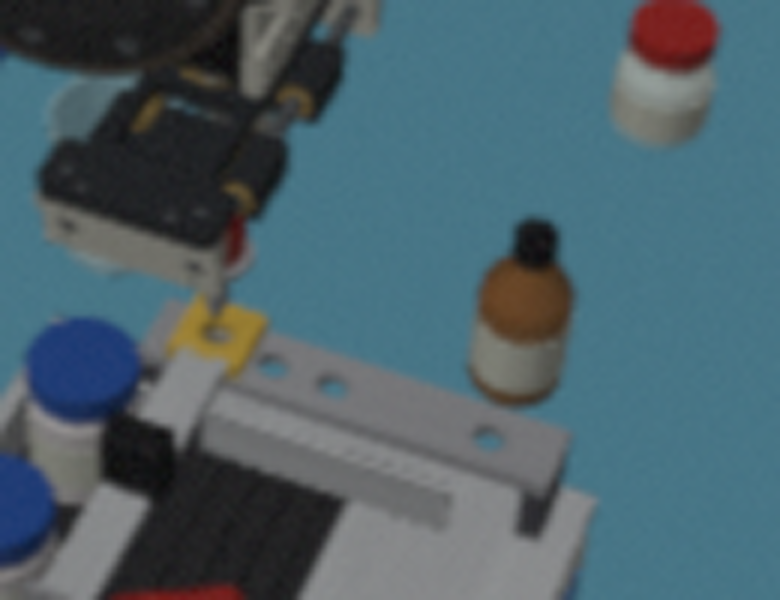

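The pin nose hangs just above the eye hole at crop (217,333). I lower it and watch the force.

```bash

python3 -m pendant '[[[0,0,0.006,0,0,0,-1],[0,0,0.012,0,0,0,-1],[0,0,0.018,0,0,0,-1],[0,0,0.024,0,0,0,-1],[0,0,0.024,0,0,0,-1]]]'
python3 -m pendant '[[[0,0,0.005,0,0,0,-1],[0,0,0.01,0,0,0,-1],[0,0,0.01,0,0,0,-1]]]'
```

```text
time_s: 38.15
tcp_pos: [0.5769, -0.0566, 0.3708]
eef_rot: [-180.0, -0.1, -180.0]
contact_force: [-0.0, -0.0, -1.1]
gripper_width: 0.0248
gripper_force: 40.0
time_s: 38.45
tcp_pos: [0.577, -0.0566, 0.3613]
eef_rot: [-180.0, -0.1, -180.0]
contact_force: [0.4, 0.9, -0.8]
gripper_width: 0.0254
gripper_force: 40.0
```

Shaft is through both holes with no force. I push it the rest of the way home.

```bash

python3 -m pendant '[[[0,0,0.005,0,0,0,-1],[0,0,0.01,0,0,0,-1],[0,0,0.013,0,0,0,-1],[0,0,0.013,0,0,0,-1]]]'
python3 -m pendant '[[[0,0,0.001,0,0,0,-1],[0,0,0.002,0,0,0,-1],[0,0,0.003,0,0,0,-1],[0,0,0.003,0,0,0,-1]]]'
```

```text
time_s: 38.85
tcp_pos: [0.577, -0.0566, 0.3485]
eef_rot: [-180.0, -0.1, -180.0]
contact_force: [0.6, 1.1, -0.3]
gripper_width: 0.0253
gripper_force: 40.0
time_s: 39.25
tcp_pos: [0.5772, -0.0566, 0.3468]
eef_rot: [-180.0, 0.0, -180.0]
contact_force: [-1.3, 1.0, 3.2]
gripper_width: 0.0247
gripper_force: 40.0
```

```bash

python3 -m pendant '[[[0,0,0,0,0,0,0.1],[0,0,0,0,0,0,0.1],[0,0,0,0,0,0,0.1],[0,0,0,0,0,0,0.1]]]'
python3 -m pendant '[[[0,0,-0.04,0,0,0,0.1],[0,0,-0.08,0,0,0,0.1],[0,0,-0.1,0,0,0,0.1],[0,0,-0.1,0,0,0,0.1]]]'
python3 -m pendant '[[[0.078,0.198,0,0,0,0,-1],[0.078,0.198,0,0,0,0,-1],[0.078,0.198,0,0,0,0,-1],[0.078,0.198,0,0,0,0,-1],[0.078,0.198,0,0,0,0,-1]]]'
python3 -m pendant '[[[0,0,0,0,0,0,-1],[0,0,0,0,0,0,-1],[0,0,0,0,0,0,-1]]]'
python3 - <<'E'
from h import *
s=r.get_state();print(s["tcp_pos"],s["gripper_width"])
im=r.capture("side");cv2.imwrite("pics/is.png",im[:,:,::-1])
cv2.imwrite("pics/ic.png",cv2.resize(im[150:290,230:400,::-1],None,fx=4,fy=4,interpolation=cv2.INTER_CUBIC))
E
```

```text
time_s: 39.65
tcp_pos: [0.5772, -0.0566, 0.346]
eef_rot: [180.0, -0.0, -180.0]
contact_force: [-0.1, 0.6, -0.3]
gripper_width: 0.0472
gripper_force: 0.0
time_s: 40.05
tcp_pos: [0.5778, -0.0567, 0.4499]
eef_rot: [180.0, 0.4, -180.0]
contact_force: [-0.3, 0.0, -1.3]
gripper_width: 0.048
gripper_force: 0.0
time_s: 40.55
tcp_pos: [0.4975, 0.1444, 0.4455]
eef_rot: [180.0, -0.0, -179.8]
contact_force: [0.1, 0.1, -0.4]
gripper_width: 0.014
gripper_force: 0.0
time_s: 40.85
tcp_pos: [0.4995, 0.1405, 0.4457]
eef_rot: [-180.0, -0.0, 180.0]
contact_force: [-0.7, -0.3, 0.4]
gripper_width: 0.0006
gripper_force: 0.0
[0.4994613  0.14053549 0.44574177] 0.0006395195695017984
```

View pics/ic.png

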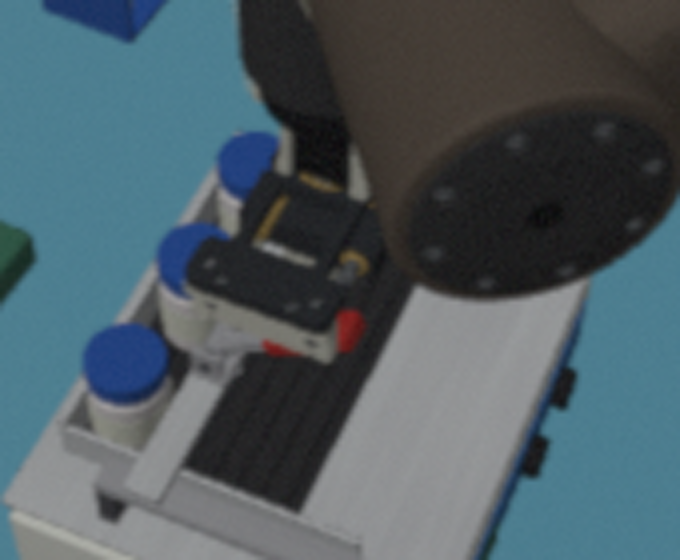

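```bash

python3 -m pendant '[[[0.001,0,0.03,0,0,0,-1],[0.01,0,0.045,0,0,0,-1],[0.0155,0,0.058,0,0,0,-1],[0.0155,0,0.058,0,0,0,-1]]]'
python3 -m pendant '[[[0.0025,0,0.007,0,0,0,-1],[0.0045,0,0.014,0,0,0,-1],[0.006,0,0.02,0,0,0,-1],[0.006,0,0.024,0,0,0,-1],[0.006,0,0.024,0,0,0,-1]]]'
```

```text
time_s: 41.3
tcp_pos: [0.4838, 0.1406, 0.3877]
eef_rot: [180.0, 0.0, 179.9]
contact_force: [1.0, 2.3, 3.5]
gripper_width: 0.0006
gripper_force: 1.6
time_s: 41.8
tcp_pos: [0.4776, 0.1411, 0.3633]
eef_rot: [-179.9, -0.1, 180.0]
contact_force: [-0.2, 0.2, -0.1]
gripper_width: 0.0006
gripper_force: 0.0
```

```bash

python3 -m pendant '[[[0,0,-0.03,0,0,0,-1],[0,0,-0.08,0,0,0,-1],[0,0,-0.09,0,0,0,-1],[0,0,-0.09,0,0,0,-1]]]'
python3 -m pendant '[[[0.015,-0.2,0,0,0,0,-1],[0.015,-0.2,0,0,0,0,-1],[0.015,-0.2,0,0,0,0,-1],[0.015,-0.2,0,0,0,0,-1],[0.015,-0.2,0,0,0,0,-1]]]'
python3 -m pendant '[[[0.015,-0.2,0,0,0,0,-1],[0.015,-0.2,0,0,0,0,-1],[0.015,-0.2,0,0,0,0,-1],[0.015,-0.2,0,0,0,0,-1],[0.015,-0.2,0,0,0,0,-1]]]'
python3 - <<'E'
from h import *
a=r.capture("top");b=r.capture("side");z=lambda i,w:cv2.resize(i[:,:,::-1],w,interpolation=cv2.INTER_CUBIC)
cv2.imwrite("pics/end.png",np.hstack([z(a[150:290,155:355],(400,280)),z(b[150:290,220:420],(400,280))]))
cv2.imwrite("pics/end_side.png",z(b[150:290,220:400],(720,560)))
E
```

```text
time_s: 42.2
tcp_pos: [0.4781, 0.1415, 0.4567]
eef_rot: [179.8, 0.2, -180.0]
contact_force: [0.4, 0.7, 0.3]
gripper_width: 0.0006
gripper_force: 0.0
time_s: 42.7
tcp_pos: [0.4615, -0.063, 0.4532]
eef_rot: [-180.0, -0.1, 179.7]
contact_force: [0.5, 0.2, 0.1]
gripper_width: 0.0002
gripper_force: 0.0
time_s: 43.2
tcp_pos: [0.4469, -0.2629, 0.4525]
eef_rot: [-180.0, -0.2, 179.7]
contact_force: [-0.3, 0.1, 0.5]
gripper_width: 0.0005
gripper_force: 0.0
```

View pics/end_side.png

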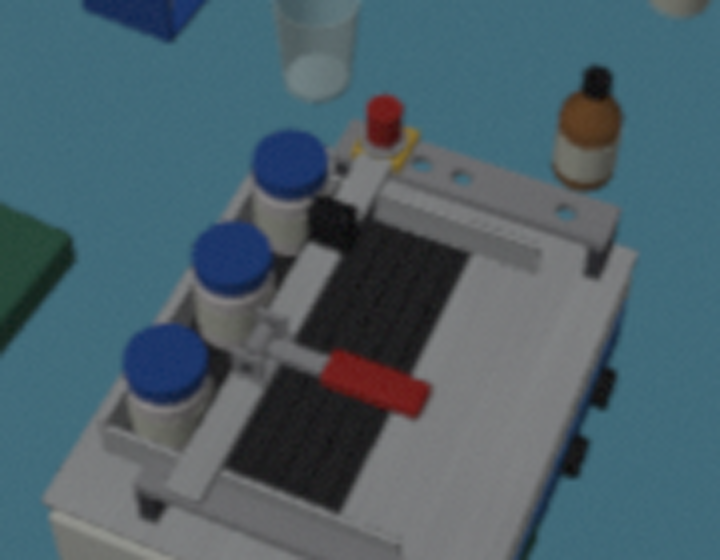

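View pics/end.png

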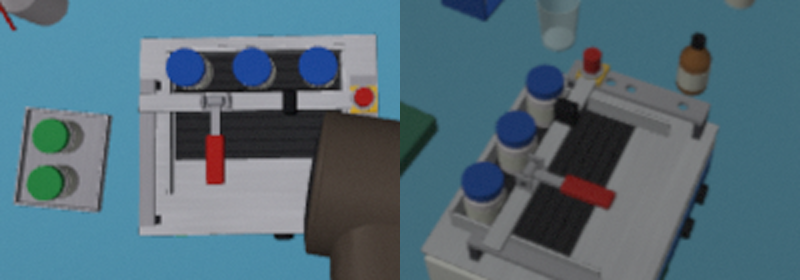

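The pictures show three pots upright at the stop, the pin seated in the eye with its flange on the plate, the lever level, and both green pots in the tray. Handing in.

```bash
python3 -c "
from plant import r
print(r.close_job())"
```

```text
the job is handed in; nothing more can be done
None
```

I finished every step in the order asked and handed the job in at about 43 s: both green pots are in the tray, the three blue pots found on the bench stand upright along the stop, the clamp bar is pinned fully home, and the red lever is down and holding.

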